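# Find the drop-station flap that rocks and push it open

## Robot

A 6-joint arm with a two-finger parallel gripper is mounted at the origin on a cart in front of the work surface, level with it; the furniture and walls round the work are solid. World frame = base frame: x ahead of the robot, y to its left, z up, the work surface at z = 0. Lengths are in m, angles in rad, forces in N, time in s.
With the tool pointing down it reaches from about 0.3 to 0.875 m from the base axis. Payload 6.4 kg.
Tool frame: the origin (TCP) lies between the finger pads; the fingertips stand 19 mm ahead of it and the grasp point (between the pads) is the TCP; z points along the fingers, y is the direction in which the jaws open and shut (so a half turn about z gives the same grasp; the last joint's range is limited). The gripper opens to 85 mm and grips with 20 to 120 N. Pads are 22 mm wide; open, the fingers measure 114 mm over their backs; the gripper's body (76 mm by 85 mm) begins 54 mm behind the grasp point. The pads swing forward as they close: fully open they stand 13 mm farther back than shut.
Start: joints at [0.967, 0.181, 1.607, -0, 1.354, -0.206], TCP at [0.223, 0.53, 0.25] pointing down, gripper open.
Joint ranges: [-2.99, 2.99], [-0.89, 2.07], [0.3, 2.58], [-1.14, 4.28], [0, 2.63], [-3.12, 3.12]. Speed limits (rad/s): [2.57, 2.57, 3.01, 3.14, 3.14, 3.14].

## Interface

Orientations are given as a unit quaternion [w, x, y, z].
In Python, from bench import * gives the robot as it stands.
- The arm moves only by the tool apply_moves, never from a script. Its argument "moves" is a list that holds one entry, the list of rows, each a list of 7 numbers: the shift along the tool's x, y, z in cm, then the turn, a rotation vector about the tool's x, y, z in rad, then the opening, from 0 (shut) to 1 (fully open). A call has 1 to 8 rows; each row is the pose to reach, as a shift and turn from the pose commanded when the call began, along the tool's axes at that moment; what a row does not reach only later rows make up. A row lasts 1/10 s, in which the tool goes at most 50 mm and 8.59 degrees, less where a joint would pass 70% of its speed; a pose out of reach is approached as far as the arm can. A call with a gripper value outside its range is refused whole. The fingers move at their own pace and stop on an object; the grip force is fixed at half the most. Time passes only in rows, so rows that repeat a pose let the fingers close. It gives the time, the measured TCP pose, the force and the opening at its end, in the units of the state.
- get_obs(): the state, without advancing time (a new reading comes with each control period).
- camera(name): name is "scene" or "top"; returns the picture (420x560x3 uint8, red, green, blue); there is no depth.
- get_calibration(name): a dict with "vertical_fov" (degrees; the focal length in pixels is half the picture's height over the tangent of half this angle, whatever the lens; pixels are square), "cx", "cy" (the principal point, pixels), "R" (3x3) and "t" (3): a world point X has camera coordinates R X + t. Camera axes: x right, y down, z forward; pixel columns grow to the right and rows downward; lengths in m; the calibration is good to about 2 mm. A picture is of the moment at which its call begins. get_calibration takes no time and is no camera call.
- hand_in(): hands the job in, once; it reports no verdict.
The state is a dict: "time_s": time; "q": joint angles; "dq": joint speeds; "joint_efforts": joint torques, N m; "eef_pos": TCP position; "eef_rot": TCP orientation; "wrist_force": force on the tool from outside, world axes, zero at the start; "torque": the same for the moment, N m; "opening": opening from 0.0 (shut) to 1.0 (fully open).
Only numpy, scipy, OpenCV 4.12 (cv2) and the standard library are available. Lean on these libraries where they do the work, as an engineer would, in place of code of your own. Each camera call takes 0.05 s, during which the arm holds its last target. There are 200 camera calls.

## Task

Three of the four compartments in the blue drop station are full and block their white flaps from below; one is empty. Press the flaps gently with the fingertips on their round marks, one after another, until you find the one that rocks, then push that one over until it falls fully open and stays open, and leave the other flaps shut. Do not grasp or lift anything, do not force a flap that stands firm, and leave the bottles and the cup where they are.

Things in the scene. Friction and masses are not known exactly. Their poses are not given: they have to be found in the camera images.
- drop_station: Blue bench-top drop station, fixed to the table: a low box 120 mm deep (its x, to the far side), 288 mm long (its y, to the left), 78 mm high, origin under its centre. Its top is a row of four identical white flaps, flush with the rim, 100 mm in x by 60 mm in y, 5 mm thick, 68 mm between centres; left to right a, b, c, d. 5 to 10 N on a flap is ample; 45 N on a blocked one counts as forcing it.
- flap_a (a joint): Tilt of the leftmost flap (from the left), rad: 0 shut and flush, grows as its near edge goes down into the box, 1.2 fully open. All flaps hinge along the station's y, 2 mm to the far side of its centre and 22.5 mm below the flap's top; the far part stands up to 35 mm above the rim when open.
- flap_a_mark (a point): Centre of the round dark press mark (16 mm across, in a 22 mm grey ring) on the near half of the leftmost flap (from the left), 36 mm to the near side of its hinge; 78 mm above the table when shut, about 48 mm lower when fully open. Moves with the flap.
- flap_b (a joint): Tilt of the second flap (from the left), rad: 0 shut and flush, grows as its near edge goes down into the box, 1.2 fully open. A blocked flap, pressed on its mark, gives 1 mm freely, then springs back stiffly, at 4 N per mm or more (0.03 to 0.1 rad at 5 to 10 N) and soon stands firm.
- flap_b_mark (a point): Centre of the round dark press mark (16 mm across, in a 22 mm grey ring) on the near half of the second flap (from the left), 36 mm to the near side of its hinge; 78 mm above the table when shut, about 48 mm lower when fully open. Moves with the flap.
- flap_c (a joint): Tilt of the third flap (from the left), rad: 0 shut and flush, grows as its near edge goes down into the box, 1.2 fully open. The one that rocks goes down under less than 1 N, comes back if let go before about 0.4 rad, and beyond about 0.6 rad falls open by its own weight and stays; pushing its mark 20 mm down is enough.
- flap_c_mark (a point): Centre of the round dark press mark (16 mm across, in a 22 mm grey ring) on the near half of the third flap (from the left), 36 mm to the near side of its hinge; 78 mm above the table when shut, about 48 mm lower when fully open. Moves with the flap.
- flap_d (a joint): Tilt of the rightmost flap (from the left), rad: 0 shut and flush, grows as its near edge goes down into the box, 1.2 fully open. Which flap is free changes from start to start.
- flap_d_mark (a point): Centre of the round dark press mark (16 mm across, in a 22 mm grey ring) on the near half of the rightmost flap (from the left), 36 mm to the near side of its hinge; 78 mm above the table when shut, about 48 mm lower when fully open. Moves with the flap.
- stain_bottle: Brown bottle with a black cap and a purple band, 59 mm across, 125 mm tall, loose, standing beyond the left end of the station; origin under its base. Not to be disturbed.
- cup: Specimen cup with a yellow lid, 63 mm across, 65 mm tall, loose, standing in front of (near side) the station; origin under its base. Not to be disturbed.
- oil_bottle: Small brown bottle with a black cap, 28 mm across, 60 mm tall, loose, standing beyond the right end of the station; origin under its base. Not to be disturbed.

How it is judged:
By the outcome, as a careful person would: the job done as asked, in the order asked, and still so for the second after the job is handed in, with the robot touching nothing.
It also fails if it takes over 48 s, if anything falls off the work surface, if the arm or the gripper's body presses on something with over 40 N, if the wrist force passes 120 N, or if a joint passes its speed limit or range.

## Working session

There is one attempt and no reset: what is moved stays moved. The work goes in short steps, Python scripts to look and compute and a tool call to move; the robot and the scene stay as the last step left them, time stands still between calls to the robot, and variables do not carry over. Pictures are saved under pics/ and viewed, about 8 in all and at most 12, crops included, and the job is handed in when it is done.

Besides the shell and the picture viewer there is one more tool, called by a JSON object that holds its "method" and its "body", one argument or row to a line. apply_moves: Moves the arm, as the interface text tells. Its arguments: {"type":"object","properties":{"moves":{"type":"array","items":{"type":"array","items":{"type":"array","items":{"type":"number"}}}}},"required":["moves"]}

```bash
mkdir -p pics; python3 - <<'E'
from bench import *
import cv2
o=get_obs(); print(o)
for n in("top","scene"):
    im=camera(n); cv2.imwrite(f"pics/{n}0.png",im[:,:,::-1]); print(n,get_calibration(n))
E
```

```text
{'time_s': 0.0, 'q': array([ 9.66708043e-01,  1.81523367e-01,  1.60803680e+00,  3.00048449e-05,
        1.35380269e+00, -2.06316879e-01]), 'dq': array([-0.00122248,  0.00107362, -0.00021064, -0.00112213, -0.0004539 ,
       -0.0002898 ]), 'joint_efforts': array([-1.19068147e-05, -4.44878733e+01, -3.51330650e+01, -3.58618690e-04,
        9.08279268e-03, -7.01376894e-05]), 'eef_pos': array([0.22241065, 0.52966714, 0.24938015]), 'eef_rot': array([-3.62372248e-04,  1.97580223e-01,  9.80286321e-01, -8.07652305e-04]), 'wrist_force': array([-1.05848973, -1.07281096, -0.00738017]), 'torque': array([-0.00833414,  0.03358115,  0.01191817]), 'opening': 0.9983218965695106}
top {'vertical_fov': 46.87486163938365, 'cx': 274.4710258449563, 'cy': 208.05289067092625, 'R': array([[ 0.00586942, -0.99954759,  0.02949869],
       [-0.98935034, -0.01009478, -0.14520333],
       [ 0.14543542, -0.02833228, -0.98896199]]), 't': array([0.29105532, 0.45327389, 0.88740179])}
scene {'vertical_fov': 43.02449800722822, 'cx': 285.2934278501767, 'cy': 206.29989906811156, 'R': array([[ 0.87431812, -0.48520143,  0.01214099],
       [-0.28534222, -0.53409136, -0.79581796],
       [ 0.39261642,  0.69233372, -0.60541421]]), 't': array([-0.25735402,  0.34410169,  0.5415598 ])}
```

View pics/top0.png

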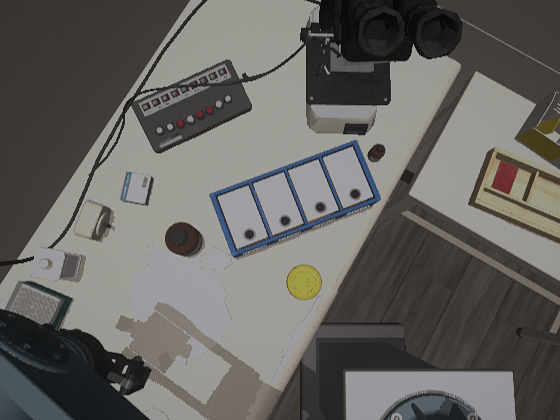

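View pics/scene0.png

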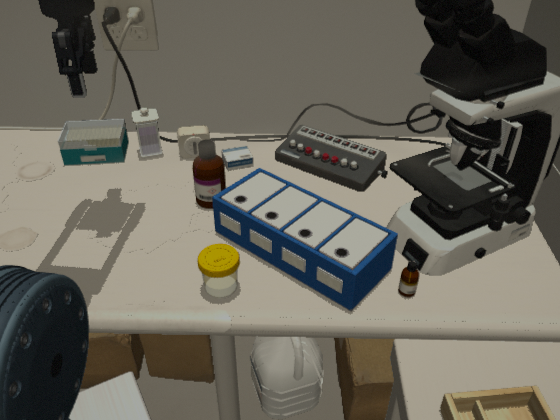

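Top view: the station is yawed, with marks a–d near (249,234), (285,220), (320,207) and (355,194). The cup is at (304,282), the stain bottle at (183,238) and the oil bottle at (376,152). Scene view: marks near (240,199), (271,215), (305,233) and (341,252), all flaps shut.

```bash
cat > h.py <<'E'
from bench import *
import numpy as np, cv2
from scipy.spatial.transform import Rotation as Rn
def ray(n,uv):
    c=get_calibration(n); f=210/np.tan(np.radians(c["vertical_fov"]/2)); R=c["R"];t=c["t"]
    return -R.T@t, R.T@np.array([(uv[0]-c["cx"])/f,(uv[1]-c["cy"])/f,1])
def onz(n,uv,z):
    o,d=ray(n,uv); return o+d*(z-o[2])/d[2]
def tri(u1,u2):
    (a,d),(b,e)=ray("top",u1),ray("scene",u2)
    s,*_=np.linalg.lstsq(np.c_[d,-e],b-a,rcond=None)
    return (a+s[0]*d+b+s[1]*e)/2
def mark(im,g,r=9):
    x,y=g; p=cv2.cvtColor(im,cv2.COLOR_RGB2GRAY)[y-r:y+r+1,x-r:x+r+1].astype(float)
    m=p<85; n,l,s,c=cv2.connectedComponentsWithStats(m.astype(np.uint8))
    i=1+np.argmax(s[1:,4]); w=np.clip(130-p,0,None)*cv2.dilate((l==i).astype(np.uint8),np.ones((3,3)))
    yy,xx=np.mgrid[y-r:y+r+1,x-r:x+r+1]
    return np.array([(w*xx).sum(),(w*yy).sum()])/w.sum()
def tool(): 
    o=get_obs(); q=o["eef_rot"]; return o["eef_pos"],Rn.from_quat([q[1],q[2],q[3],q[0]])
E
python3 - <<'E'
from h import *
T=cv2.imread("pics/top0.png")[:,:,::-1].copy();S=cv2.imread("pics/scene0.png")[:,:,::-1].copy()
a=[(249,234),(285,220),(320,207),(355,194)];b=[(240,199),(271,215),(305,233),(341,252)]
P=[]
for u,v in zip(a,b):
    m,k=mark(T,u),mark(S,v); P.append(onz("top",m,.078)); print(m.round(1),k.round(1),P[-1].round(4),onz("scene",k,.078).round(4),tri(m,k).round(4))
print(np.linalg.norm(np.diff(P,axis=0),axis=1)); d=P[0]-P[3];print("yaw",np.arctan2(-d[0],d[1]))
for n,uv,z in(("cup",(304,282),.065),("stain",(183,238),.125),("oil",(376,152),.06)):print(n,onz("top",uv,z))
p,R=tool();print(p,R.as_matrix().round(3))
E
```

```text
[249. 234.] [240.2 198.7] [0.3967 0.341  0.078 ] [0.3962 0.3399 0.078 ] [0.3967 0.341  0.0771]
[284.8 220.3] [271.1 215.1] [0.4217 0.2776 0.078 ] [0.421  0.2769 0.078 ] [0.4216 0.2776 0.0773]
[319.9 206.9] [304.7 232.8] [0.4466 0.2145 0.078 ] [0.4459 0.2138 0.078 ] [0.4466 0.2145 0.0773]
[354.8 193.6] [341.1 252.1] [0.4716 0.1511 0.078 ] [0.4706 0.1505 0.078 ] [0.4714 0.1511 0.0773]
[0.0681244  0.06780183 0.06816312]
yaw 0.37549553712254774
cup [0.31316792 0.24238681 0.065     ]
stain [0.38479257 0.44959043 0.125     ]
oil [0.55418598 0.10630918 0.06      ]
[0.2224574  0.52974688 0.24950074] [[-0.922  0.387 -0.001]
 [ 0.387  0.922 -0.001]
 [ 0.    -0.001 -1.   ]]
```

{"method": "apply_moves", "body": {
  "moves": [
    [[-23.4,-10.7,0,0,0,-0.773,0],[-23.4,-10.7,0,0,0,-0.773,0],[-23.4,-10.7,0,0,0,-0.773,0],[-23.4,-10.7,0,0,0,-0.773,0],[-23.4,-10.7,0,0,0,-0.773,0],[-23.4,-10.7,0,0,0,-0.773,0],[-23.4,-10.7,0,0,0,-0.773,0],[-23.4,-10.7,0,0,0,-0.773,0]]
  ]
}}

```text
time_s: 0.9
eef_pos: [0.3971, 0.3403, 0.2499]
eef_rot: [-0.0, -0.185, 0.983, 0.0]
wrist_force: [0.4, -0.6, -0.4]
opening: -0.002
```

{"method": "apply_moves", "body": {
  "moves": [
    [[0,0,12,0,0,0,0],[0,0,12,0,0,0,0],[0,0,12,0,0,0,0],[0,0,12,0,0,0,0],[0,0,12,0,0,0,0],[0,0,12,0,0,0,0]]
  ]
}}

```text
time_s: 1.5
eef_pos: [0.3979, 0.3421, 0.1323]
eef_rot: [0.002, -0.187, 0.982, 0.001]
wrist_force: [-0.6, 1.0, 0.3]
opening: 0.001
```

```bash
python3 - <<'E'
from h import *
p,R=tool();o=get_obs();print(o["time_s"],p,o["wrist_force"],o["opening"],o["q"].round(2))
print(R.as_matrix().round(3)); 
for m in ([.3967,.341],[.4217,.2776],[.4466,.2145],[.4716,.1511]): print(R.inv().apply(np.array(m+[.097])-p)*100)
im=cv2.hconcat([camera("top")[150:300,130:430],camera("scene")[100:250,130:430]]);cv2.imwrite("pics/c1.png",cv2.resize(im[:,:,::-1],(800,200)))
E
```

```text
1.5 [0.39793241 0.34206013 0.13228844] [-0.62791059  0.97954562  0.29374343] 0.0014972280027604908 [ 0.48  0.21  1.83  0.    1.1  -1.46]
[[-0.93  -0.367  0.003]
 [-0.367  0.93   0.002]
 [-0.003  0.    -1.   ]]
[ 0.16564499 -0.05509936  3.52827035]
[ 0.16711845 -6.87019927  3.5249461 ]
[  0.16688299 -13.65372262   3.52164308]
[  0.16835644 -20.46882253   3.51831882]
```

View pics/c1.png

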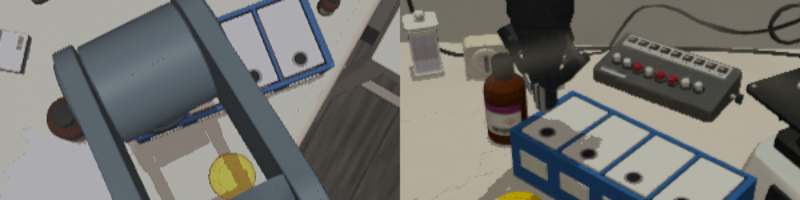

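The wrist is over flap a, and in the scene crop the fingertips hang above mark a, well clear of the bottle. Next is a slow probe.

{"method": "apply_moves", "body": {
  "moves": [
    [[0.1,0,2,0,0,0,0],[0.1,0,2.7,0,0,0,0],[0.1,0,3,0,0,0,0],[0.1,0,3.2,0,0,0,0],[0.1,0,3.2,0,0,0,0]]
  ]
}}

```text
time_s: 2.1
eef_pos: [0.3963, 0.3406, 0.0986]
eef_rot: [0.0, -0.186, 0.982, 0.0]
wrist_force: [0.3, -0.2, 0.2]
opening: 0.001
```

{"method": "apply_moves", "body": {
  "moves": [
    [[0,0,0.1,0,0,0,0],[0,0,0.2,0,0,0,0],[0,0,0.2,0,0,0,0]]
  ]
}}

```text
time_s: 2.4
eef_pos: [0.3962, 0.3405, 0.0964]
eef_rot: [0.0, -0.187, 0.982, 0.0]
wrist_force: [-0.8, 0.3, 0.8]
opening: 0.001
```

{"method": "apply_moves", "body": {
  "moves": [
    [[0,0,0.1,0,0,0,0],[0,0,0.1,0,0,0,0],[0,0,0.1,0,0,0,0]]
  ]
}}

```text
time_s: 2.7
eef_pos: [0.396, 0.3405, 0.0959]
eef_rot: [-0.0, -0.187, 0.982, -0.0]
wrist_force: [-2.4, -1.9, 6.6]
opening: 0.001
```

{"method": "apply_moves", "body": {
  "moves": [
    [[0,0,0.1,0,0,0,0],[0,0,0.1,0,0,0,0],[0,0,0.1,0,0,0,0]]
  ]
}}

```text
time_s: 3.0
eef_pos: [0.3959, 0.3404, 0.0954]
eef_rot: [-0.0, -0.187, 0.982, -0.0]
wrist_force: [-5.6, -2.6, 12.0]
opening: -0.0
```

Flap a stands firm (about 6 N/mm). Moving on to b.

{"method": "apply_moves", "body": {
  "moves": [
    [[0,0,-2.2,0,0,0,0],[0,-3.5,-2.2,0,0,0,0],[0,-6.8,-2.2,0,0,0,0],[0,-6.8,-2.2,0,0,0,0],[0,-6.8,-1.2,0,0,0,0],[0,-6.8,-0.4,0,0,0,0],[0,-6.8,-0.2,0,0,0,0],[0,-6.8,-0.2,0,0,0,0]]
  ]
}}

```text
time_s: 3.8
eef_pos: [0.4202, 0.2775, 0.0959]
eef_rot: [-0.001, -0.187, 0.982, -0.0]
wrist_force: [-1.9, -2.7, 6.2]
opening: 0.004
```

{"method": "apply_moves", "body": {
  "moves": [
    [[0,0,0.1,0,0,0,0],[0,0,0.1,0,0,0,0],[0,0,0.1,0,0,0,0]]
  ]
}}

```text
time_s: 4.1
eef_pos: [0.42, 0.2775, 0.0955]
eef_rot: [-0.001, -0.187, 0.982, -0.001]
wrist_force: [-4.9, -4.1, 12.4]
opening: -0.003
```

{"method": "apply_moves", "body": {
  "moves": [
    [[0,0,0.1,0,0,0,0],[0,0,0.1,0,0,0,0],[0,0,0.1,0,0,0,0]]
  ]
}}

```text
time_s: 4.4
eef_pos: [0.4198, 0.2774, 0.095]
eef_rot: [-0.001, -0.187, 0.982, -0.001]
wrist_force: [-7.4, -5.6, 16.0]
opening: 0.002
```

{"method": "apply_moves", "body": {
  "moves": [
    [[0,0,-2.2,0,0,0,0],[0,-3.5,-2.2,0,0,0,0],[-0.1,-6.8,-2.2,0,0,0,0],[-0.1,-6.8,-2.2,0,0,0,0],[-0.1,-6.8,-1.2,0,0,0,0],[-0.1,-6.8,-0.5,0,0,0,0],[-0.1,-6.8,-0.3,0,0,0,0],[-0.1,-6.8,-0.3,0,0,0,0]]
  ]
}}

```text
time_s: 5.2
eef_pos: [0.4458, 0.2149, 0.0962]
eef_rot: [-0.001, -0.187, 0.982, 0.0]
wrist_force: [0.7, 0.5, -0.0]
opening: 0.002
```

{"method": "apply_moves", "body": {
  "moves": [
    [[0,0,0.1,0,0,0,0],[0,0,0.1,0,0,0,0],[0,0,0.1,0,0,0,0]]
  ]
}}

```text
time_s: 5.5
eef_pos: [0.447, 0.2145, 0.0965]
eef_rot: [0.0, -0.187, 0.982, 0.0]
wrist_force: [0.4, 0.1, 0.2]
opening: 0.002
```

{"method": "apply_moves", "body": {
  "moves": [
    [[0,0,0.1,0,0,0,0],[0,0,0.1,0,0,0,0],[0,0,0.1,0,0,0,0]]
  ]
}}

```text
time_s: 5.8
eef_pos: [0.4469, 0.2143, 0.0953]
eef_rot: [0.0, -0.186, 0.982, 0.0]
wrist_force: [-0.3, 1.1, 0.8]
opening: -0.006
```

{"method": "apply_moves", "body": {
  "moves": [
    [[0,0,0.1,0,0,0,0],[0,0,0.2,0,0,0,0],[0,0,0.2,0,0,0,0]]
  ]
}}

```text
time_s: 6.1
eef_pos: [0.4467, 0.2142, 0.0931]
eef_rot: [-0.0, -0.186, 0.982, -0.0]
wrist_force: [0.4, 0.0, 0.9]
opening: -0.004
```

{"method": "apply_moves", "body": {
  "moves": [
    [[0,0,0.1,0,0,0,0],[0,0,0.2,0,0,0,0],[0,0,0.2,0,0,0,0]]
  ]
}}

```text
time_s: 6.4
eef_pos: [0.4468, 0.2143, 0.0911]
eef_rot: [-0.0, -0.186, 0.982, 0.0]
wrist_force: [0.5, -0.4, -0.1]
opening: 0.005
```

Flap c gives 6 mm under less than 1 N, so it is the free one. Pushing it over.

{"method": "apply_moves", "body": {
  "moves": [
    [[0,0,0.4,0,0,0,0],[0,0,0.8,0,0,0,0],[0,0,1.2,0,0,0,0]]
  ]
}}

```text
time_s: 6.7
eef_pos: [0.4462, 0.2141, 0.0786]
eef_rot: [-0.001, -0.187, 0.982, -0.0]
wrist_force: [-3.5, -1.0, 0.3]
opening: -0.004
```

{"method": "apply_moves", "body": {
  "moves": [
    [[0,0,0.3,0,0,0,0],[0,0,0.6,0,0,0,0],[0,0,0.9,0,0,0,0],[0,0,1.2,0,0,0,0],[0,0,1.2,0,0,0,0]]
  ]
}}

```text
time_s: 7.2
eef_pos: [0.4467, 0.2143, 0.0668]
eef_rot: [-0.0, -0.186, 0.982, 0.0]
wrist_force: [-3.5, -1.7, -0.9]
opening: 0.001
```

{"method": "apply_moves", "body": {
  "moves": [
    [[0.3,0,0,0,0,0,0],[0.3,0,-0.3,0,0,0,0],[0.3,0,-0.9,0,0,0,0],[0.3,0,-1.8,0,0,0,0],[0.3,0,-3,0,0,0,0],[0.3,0,-5,0,0,0,0],[0.3,0,-9,0,0,0,0],[0.3,0,-13,0,0,0,0]]
  ]
}}

```text
time_s: 8.0
eef_pos: [0.4437, 0.2131, 0.1992]
eef_rot: [-0.0, -0.187, 0.982, 0.0]
wrist_force: [0.8, -0.0, -0.3]
opening: -0.001
```

{"method": "apply_moves", "body": {
  "moves": [
    [[0,0,-4,0,0,0,0],[7,0,-5,0,0,0,0],[12,0,-5,0,0,0,0],[12,0,-5,0,0,0,0],[12,0,-5,0,0,0,0]]
  ]
}}

```text
time_s: 8.5
eef_pos: [0.3307, 0.1688, 0.2484]
eef_rot: [0.001, -0.186, 0.982, -0.0]
wrist_force: [0.6, -0.8, 0.7]
opening: 0.001
```

```bash
python3 - <<'E'
from h import *
print(get_obs()["wrist_force"])
im=cv2.hconcat([camera("top")[120:320,130:430],camera("scene")[120:320,150:450]]);cv2.imwrite("pics/c2.png",cv2.resize(im[:,:,::-1],(800,267)))
E
```

```text
[ 0.6259022  -0.77208017  0.69380157]
```

View pics/c2.png

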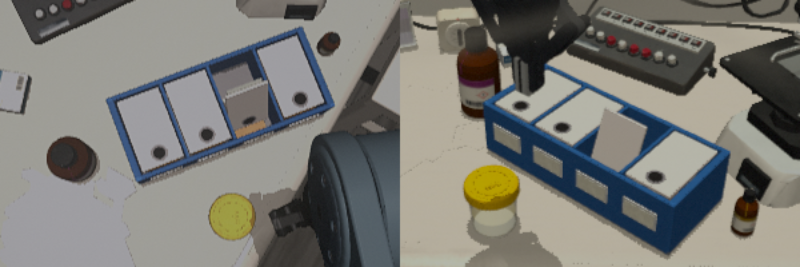

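Scene and top both show c standing steeply open, the others shut, and the bottles and cup upright. One last check before handing in: the height of c's raised edge, and whether anything moved.

```bash
python3 - <<'E'
from h import *
print(tri((299.5,189),(303.8,201)).round(3),tri((331,178.5),(332,223.5)).round(3),"want z~.113")
T=camera("top");S=camera("scene")
for n,a in(("a",(240,199)),("b",(271,215)),("d",(341,252))):print(n,mark(S,a).round(1))
T0=cv2.imread("pics/top0.png")[:,:,::-1]
for n,(x,y) in(("cup",(304,282)),("stain",(183,238)),("oil",(376,152))):
    s=np.s_[y-12:y+13,x-12:x+13];print(n,np.abs(T[s].astype(int)-T0[s]).mean().round(1), cv2.phaseCorrelate(*[cv2.cvtColor(np.ascontiguousarray(i[s]),cv2.COLOR_RGB2GRAY).astype(np.float32) for i in(T0,T)]))
print(get_obs()["time_s"],get_obs()["wrist_force"])
E
```

```text
[0.471 0.255 0.104] [0.491 0.198 0.092] want z~.113
a [240.1 198.7]
b [271.2 215. ]
d [341.1 252. ]
cup 0.9 ((0.5785071469090521, 0.2846394315935985), 0.9709875282287598)
stain 1.4 ((0.5253677288897514, 0.4989159707527371), 0.9785880802154541)
oil 1.1 ((0.544972709947734, 0.542638565026035), 0.9968220202922821)
8.7 [-0.16130188 -0.31890138 -0.34720519]
```

```bash
python3 - <<'E'
from h import *
im=cv2.hconcat([camera("top")[160:240,280:360],camera("scene")[185:265,280:360]]);cv2.imwrite("pics/c3.png",cv2.resize(im[:,:,::-1],(800,400),interpolation=cv2.INTER_CUBIC))
E
```

```text
(no output)
```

View pics/c3.png

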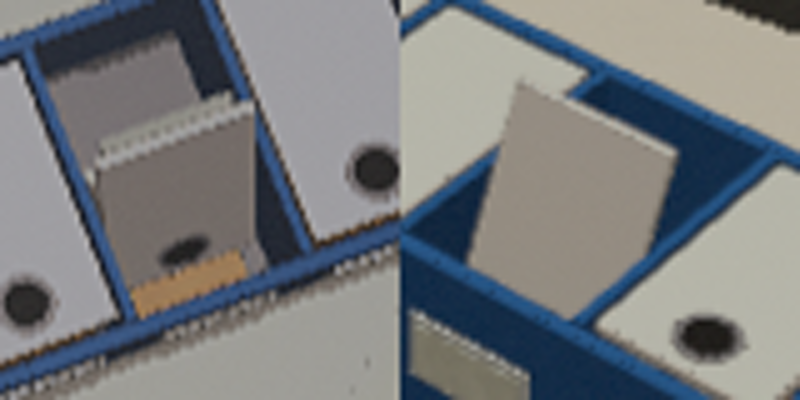

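The zoom shows c's raised edge sharply: top camera (299,193)–(330,180.6), scene camera (304.4,201.4)–(335,216).

```bash
python3 - <<'E'
from h import *
a,b=tri((299,193),(304.4,201.4)),tri((330,180.6),(335,216))
h=np.array([.4466,.2145])+.036*np.array([.930,.367]); m=(a+b)/2
x=(m[:2]-h)@[.93,.367]; z=m[2]-.0555
print(a,b,np.linalg.norm(a-b),"x,z",x,z,"tilt",np.arctan2(z,x)-np.arctan2(.0225,.048))
E
```

```text
[0.46746174 0.25390681 0.10389839] [0.48970468 0.19957753 0.10429177] 0.058707528721206825 x,z -0.001747944223596553 0.048595080955899976 tilt 1.168413837553656
```

Width comes out at 59 mm (60 expected) and tilt about 1.17 rad, so c is fully open within the measuring error. Handing in.

```bash
python3 -c "
from bench import *
print(hand_in())"
```

```text
the job is handed in; nothing more can be done
None
```

I pressed the flaps in turn and found that c, the third from the left, was the one that rocks. I pushed it over and it fell open and stayed open; the job is handed in.

- **Probing:** Flap a stood firm at about 12 N upward and b at about 16 N. Flap c gave way under less than 1 N. I stopped there, so d was never pressed.
- **Flap c:** The last pictures put its tilt at about 1.17 rad against 1.2 for fully open. I had first read its raised edge too roughly to use (9 and 21 mm below the expected height). Measured again on a zoomed picture, it came out at 104 mm. My geometry gives 108 mm and the task text 113 mm, so the height reads low while the tilt agrees.
- **Other flaps:** The marks on a, b and d are within 0.1 pixel of where they started, so those flaps are shut.
- **Bottles and cup:** They look unmoved. The shift check gave the same half-pixel offset for all three, which I took to be an artefact of the method.
- **End state:** The arm is clear of everything, with wrist force near zero at about 9 s of the 48 s.

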